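# Hold a glued tray corner square

## Robot

A 7-joint arm with a two-finger parallel gripper is mounted at the origin on the work surface. World frame = base frame: x ahead of the robot, y to its left, z up, the work surface at z = 0. Lengths are in m, angles in rad, forces in N, time in s.
With the tool pointing down it reaches from about 0.4 to 0.85 m from the base axis. Payload 4.5 kg.
Tool frame: the origin (TCP) lies at the very end of the fingers, on their centre line; the grasp point (between the pads) lies 19 mm behind it (tcp_to_grasp is the z of the grasp point in the tool frame, in m); z points along the fingers, y is the line along which they close (so a half turn about z gives the same grasp; the last joint's range is limited). The gripper opens to 88 mm and grips with 3 to 60 N. Pads are 18 mm wide; open, the fingers measure 123 mm over their backs; the gripper's body (75 mm by 187 mm) begins 45 mm behind the grasp point.
Start: joints at [-1.191, 0.689, -0.195, 1.565, 0.157, 0.902, -0.215], TCP at [0.212, 0.588, 0.239] pointing down, gripper open.
Joint ranges: [-3.01, 3.01], [-0.46, 2.08], [-1.47, 1.51], [0.13, 2.56], [-1, 4.14], [0.04, 2.09], [-2.66, 2.66]. Speed limits (rad/s): [2.57, 2.57, 3.14, 3.14, 3.14, 3.14, 3.14].

## Interface

Orientations are given as a unit quaternion [x, y, z, w].
In Python, from plant import * gives the robot as it stands. The module is installed in compiled form; this text tells all that it offers.
- The arm moves only by the shell command python3 -m jog 'ROWS' [OPENING] [FORCE]. ROWS is JSON, a list that holds one entry, the list of rows, each a list of 6 numbers: the shift along the tool's x, y, z in m, then the turn, a rotation vector about the tool's x, y, z in rad. In form: [[[dx, dy, dz, ax, ay, az], ...]]. A call has 1 to 12 rows; each row shifts and turns the commanded pose from where the row before left it, along the tool's axes as they then stand; what a row does not reach is not made up. A row lasts 1/8 s, in which the tool goes at most 62.5 mm and 10.7 degrees, less where a joint would pass 70% of its speed; a pose out of reach is approached as far as the arm can. A call with a gripper value outside its range is refused whole. OPENING is the finger opening in m, from 0 to 0.0881, set as the call begins (- or left out, the last holds). The fingers move at their own pace and stop on an object; FORCE is the grip in N (left out, the last holds). Time passes only in rows, so rows that do not move let the fingers close. It gives the time, the measured TCP pose, the force, the opening and the grip force at its end, in the units of the state.
- get_state(): the state, without advancing time (a new reading comes with each control period).
- snapshot(name): name is "scene" or "side" or "wrist"; returns a dict with "frame" (480x640x3 uint8, red, green, blue), "mtx" (3x3 intrinsics, pixels), "D" ([k1, k2, p1, p2, k3] as OpenCV has them; the pictures are not rectified), "xyz" and "orientation" of the camera in the world; the wrist camera has in their place "mount" (4x4, takes a point from camera to tool coordinates, whose origin is the TCP and whose axes are the flange's). Camera axes: x right, y down, z forward; pixel columns grow to the right and rows downward; lengths in m; the calibration is good to about 2 mm. A picture is of the moment at which its call begins: read the wrist's pose just before it. There is no depth.
- finish_job(): hands the job in; it is judged then, once.
The state is a dict: "clock": time; "q": joint angles; "qd": joint speeds; "joint_torque": joint torques, N m; "tool_pos": TCP position; "eef_rot": TCP orientation; "contact_force": force on the tool from outside, world axes, zero at the start; "moment": the same for the moment, N m; "opening": opening from 0.0 (shut) to 1.0 (fully open); "finger_force": force on a finger pad.
Only numpy, scipy, OpenCV 4.12 (cv2) and the standard library are available. Lean on these libraries where they do the work, as an engineer would, in place of code of your own. Each camera call takes 0.05 s, during which the arm holds its last target. There are 200 camera calls.

## Task

The corner of the wooden insect-tray frame on the counter is freshly glued and its loose side rail leans inward. Pick up the metal corner square by its wooden handle, lower it flat on the counter inside the corner and press it gently into the corner, without ramming it, until its two outer edges lie against both rails and the loose rail is pushed fully out to square. Finish while still gripping the square and keeping it pressed there; do not let go, and leave the jar, wash bottle and two lids where they are.

Things in the scene. Friction and masses are not known exactly. Their poses are not given: they have to be found in the camera images.
- square: Flat dark anodised aluminium L-shaped corner square, about 0.3 kg: two legs at a right angle, 130 mm long outside, 24 wide, 14 thick, and a 26 mm wide, 14 thick diagonal brace with an upright wooden handle. Origin: underside, below the handle's centre; z up. Outer edges to touch the rails: planes x = +45 mm (from y -85 to +45) and y = +45 mm (from x -85 to +45).
- square_grip (a point): Middle of the square's wooden handle, 43 mm straight above its origin, axes as the square's. The handle, 62 mm long and 22 wide, stands from 14 mm (the brace) to 62 mm above the underside; its length runs along (1, -1, 0), so it is gripped across its width, along (1, 1, 0), the line that points to the heel.
- square_heel (a point): The square's outer right-angled corner, on its underside, at x = +45, y = +45 mm of the square; axes as the square's. When the job is done it lies at the end rail's origin, the square's axes parallel to the end rail's.
- end_rail: Fixed smooth wooden end rail, 45 mm high, 22 thick, held outside by a wooden stop with two steel clips over its top (62 mm high, at x above 5 mm). Origin: inside corner of the frame at counter level; z up. Inner face: plane x = 0, from the corner 180 mm along -y; wood at x = 0 to 22 mm. The square goes in at negative x and y.
- side_rail_mid (a point): Middle of the inner face of the loose wooden side rail, 22.5 mm above the counter, 110 mm from the inside corner. The rail is 220 mm long, 22 thick, 45 high; it runs along this point's x axis, from the corner (110 mm along +x) to its free end (110 mm along -x); its wood lies on the +y side of the face. When square, its axes are parallel to the end rail's.
- side_rail (a joint): Lean of the side rail about the upright axis through the inside corner, rad: 0 = square to the end rail (firm stop); at most 0.17 = far end leaning into the corner's inside (counter-clockwise from above). Starts at 0.07 to 0.15. Stiff, springs back to about 0.06 when let go: about 3 N at 100 to 130 mm from the corner pushes it out to the stop.
- jar: Bystander: round glass jar with a red screw lid, 76 mm wide, 129 mm high; origin under its centre.
- wash_bottle: Bystander: white plastic wash bottle, 72 mm wide, with a yellow cap and a bent spout reaching 79 mm from its axis along its x, 204 mm high in all; origin under its centre.
- red_lid: Bystander: red plastic jar lid lying open side up, 68 mm wide, 16 mm high; origin under its centre.
- gold_lid: Bystander: brass-coloured jar lid lying open side up, 72 mm wide, 16 mm high; origin under its centre.

How it is judged:
On the way, in this order (a step that is already met when the one before it is completed fails the run):
1. the square is picked up in the gripper, at least 20 mm off the counter (height (world z) of square above 0.02 m and contact force between the fingers and square above 1 N), for 0.1 s.
2. the square is pressed into the corner, against both rails, with the side rail out to square (contact force between square and end_rail above 0.5 N and contact force between square and side_rail above 0.5 N and value of joint side_rail below 0.015 rad and angle between the x axis of square and the x axis of end_rail, either way round below 0.025 rad and x of square_heel in the frame of end_rail between -0.003 and 0.003 m and y of square_heel in the frame of end_rail between -0.003 and 0.003 m and height (world z) of square_heel below 0.012 m and angle between square's own z axis and vertical below 0.05 rad and contact force between the fingers and square above 2 N), for 0.5 s.
At the end, for the whole second after the job is handed in: Still gripped (over 2 N), at rest, flat (0.05 rad), at most 12 mm above the counter; heel within 3 mm of the inside corner in x and y, edges within 0.025 rad of the end rail; presses each rail with 0.5 to 30 N; side rail within 0.015 rad of square (all of step 2 and contact force between square and end_rail below 30 N and contact force between square and side_rail below 30 N and linear speed of square below 0.01 m/s); the arm keeps its last pose, push and grip.
It fails at once if the square is rammed against a rail (over 60 N) (contact force between square and end_rail above 60 N or contact force between square and side_rail above 60 N).
It fails at once if a bystander is moved by more than 20 mm (distance of any of jar, wash_bottle, red_lid, gold_lid from where it was at the start of the episode above 0.02 m).
It fails at once if the jar or the wash bottle is tipped (angle between any of jar, wash_bottle's own z axis and vertical above 0.3 rad).
It also fails if it takes over 54 s, if anything falls off the work surface, if the arm or the gripper's body presses on something with over 40 N, if the wrist force passes 120 N, or if a joint passes its speed limit or range.

## Working session

There is one attempt and no reset: what is moved stays moved. The work goes in short steps, Python scripts to look and compute and a shell command to move; the robot and the scene stay as the last step left them, time stands still between calls to the robot, and variables do not carry over. Pictures are saved under pics/ and viewed, at most 10 in all, crops included, and the job is handed in when it is done.

```bash
mkdir -p pics; cat > h.py <<'E'
from plant import *
import numpy as np, cv2
from scipy.spatial.transform import Rotation as R
def snap(n,f):
    s=get_state(); d=snapshot(n)
    cv2.imwrite(f'pics/{f}.png',d['frame'][:,:,::-1])
    if n=='wrist':
        T=np.eye(4);T[:3,:3]=R.from_quat(s['eef_rot']).as_matrix();T[:3,3]=s['tool_pos'];T=T@np.array(d['mount'])
    else:
        T=np.eye(4);o=np.array(d['orientation']);T[:3,:3]=R.from_quat(o).as_matrix() if o.size==4 else o;T[:3,3]=d['xyz']
    np.savez(f'pics/{f}.npz',T=T,K=d['mtx'],D=d['D'])
def px(f,uv,z):
    c=np.load(f'pics/{f}.npz');p=cv2.undistortPoints(np.array(uv,float).reshape(-1,1,2),c['K'],c['D'])[:,0]
    r=np.c_[p,np.ones(len(p))]@c['T'][:3,:3].T;o=c['T'][:3,3]
    z=np.broadcast_to(z,len(p))
    return o+r*((z-o[2])/r[:,2])[:,None]
def proj(f,P):
    c=np.load(f'pics/{f}.npz');Ti=np.linalg.inv(c['T'])
    return cv2.projectPoints(np.array(P,float).reshape(-1,1,3),cv2.Rodrigues(Ti[:3,:3])[0],Ti[:3,3],c['K'],c['D'])[0][:,0]
E
python3 - <<'E'
from h import *
for n in('scene','side','wrist'): snap(n,n+'0'); print(np.load(f'pics/{n}0.npz')['T'].round(3))
print(get_state())
E
```

```text
[[-0.546  0.547 -0.634  1.269]
 [ 0.837  0.375 -0.398  0.451]
 [ 0.02  -0.748 -0.663  0.769]
 [ 0.     0.     0.     1.   ]]
[[ 0.884 -0.333  0.33   0.198]
 [-0.468 -0.646  0.602 -0.693]
 [ 0.013 -0.687 -0.727  0.926]
 [ 0.     0.     0.     1.   ]]
[[ 0.34   0.89   0.303  0.132]
 [ 0.94  -0.321 -0.111  0.615]
 [-0.001  0.323 -0.946  0.385]
 [ 0.     0.     0.     1.   ]]
{'clock': 0.15, 'q': array([-1.19117853,  0.68977173, -0.19452135,  1.56603035,  0.15733213,
        0.90249431, -0.21509865]), 'qd': array([-0.00038297, -0.00278805, -0.00038902, -0.00290988,  0.00209788,
        0.00016337, -0.0003347 ]), 'joint_torque': array([-1.96191999e-03, -5.27862096e+01, -1.26860607e+00, -1.53586793e+01,
       -5.25338820e-02,  3.88874600e-03,  1.27187986e-04]), 'tool_pos': array([0.21174729, 0.58757057, 0.23812628]), 'eef_rot': array([ 1.72012717e-01,  9.85094511e-01, -6.54061809e-04, -5.14081418e-05]), 'contact_force': array([ 0.19300855, -0.30722908,  0.19094207]), 'moment': array([-0.01000885,  0.01107412,  0.02695134]), 'finger_force': 0.0, 'opening': 1.0006499704738119}
```

View pics/scene0.png

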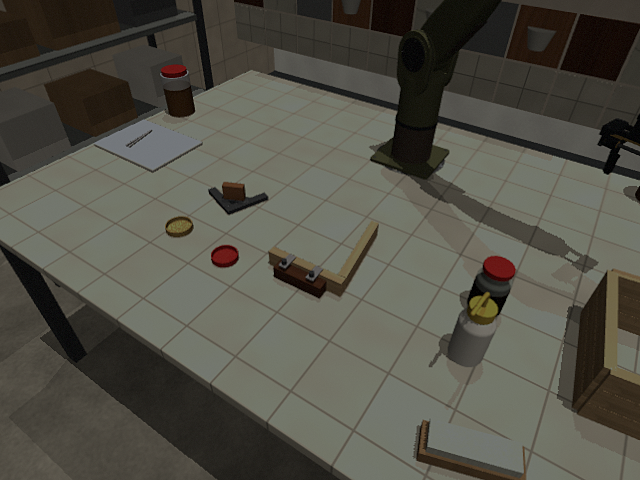

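View pics/side0.png

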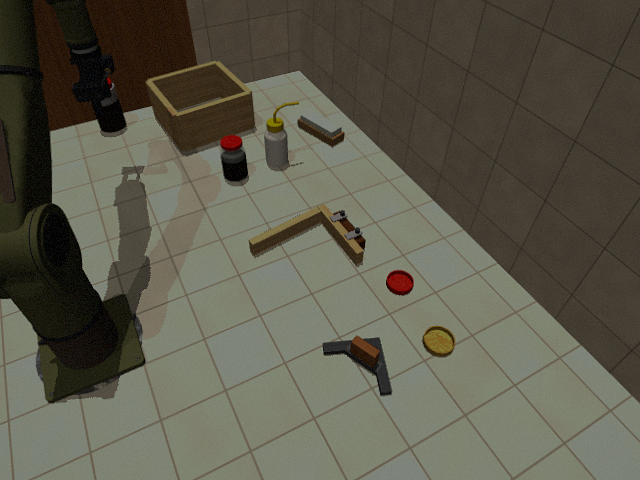

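The side view shows the frame corner near (322,213), the end rail running to (360,260) and the side rail to (250,247). The square's heel is near (379,341), with leg tips near (325,348) and (387,392) and the handle at (366,351). The lids are at (400,282) and (439,341).

```bash
python3 - <<'E'
from h import *
print('side: heel,tipx,tipy,handle top',px('side0',[[380,338],[324,347],[387,392],[366,346]],[.014,.014,.014,.062]).round(3))
print('rails: corner, end tip, side tip top',px('side0',[[322,210],[360,258],[250,246]],.045).round(3))
print('lids jar bottle',px('side0',[[400,284],[439,343],[234,178],[277,165]],0.).round(3))
print('scene heel..',px('scene0',[[229,210],[268,196],[209,189],[234,185]],[.014,.014,.014,.062]).round(3))
print('rails',px('scene0',[[340,283],[270,252],[377,224]],.045).round(3))
d=[cv2.resize(cv2.imread('pics/side0.png')[190:410,230:470],None,fx=2.5,fy=2.5,interpolation=cv2.INTER_CUBIC)]
E
```

```text
side: heel,tipx,tipy,handle top [[ 0.59  -0.291  0.014]
 [ 0.466 -0.252  0.014]
 [ 0.532 -0.405  0.014]
 [ 0.532 -0.314  0.062]]
rails: corner, end tip, side tip top [[ 0.656  0.11   0.045]
 [ 0.658 -0.089  0.045]
 [ 0.427  0.076  0.045]]
lids jar bottle [[ 0.727 -0.178  0.   ]
 [ 0.709 -0.359  0.   ]
 [ 0.503  0.405  0.   ]
 [ 0.651  0.403  0.   ]]
scene heel.. [[ 0.584 -0.289  0.014]
 [ 0.469 -0.241  0.014]
 [ 0.541 -0.407  0.014]
 [ 0.533 -0.309  0.062]]
rails [[ 0.672  0.127  0.045]
 [ 0.68  -0.066  0.045]
 [ 0.439  0.097  0.045]]
```

```bash
python3 -m jog '[[[-0.0436,-0.0361,-0.004,0,0,0],[-0.0436,-0.0361,-0.004,0,0,0],[-0.0436,-0.0361,-0.004,0,0,0],[-0.0436,-0.0361,-0.004,0,0,0],[-0.0436,-0.0361,-0.004,0,0,0],[-0.0436,-0.0361,-0.004,0,0,0],[-0.0436,-0.0361,-0.004,0,0,0],[-0.0436,-0.0361,-0.004,0,0,0],[-0.0436,-0.0361,-0.004,0,0,0],[-0.0436,-0.0361,-0.004,0,0,0],[0,0,0,0,0,0],[0,0,0,0,0,0]]]'
python3 -c "
from h import *
snap('wrist','w1')"
```

```text
clock: 1.65
tool_pos: [0.4991, 0.1013, 0.2785]
eef_rot: [0.172, 0.985, 0.0, -0.0]
contact_force: [-0.6, 0.7, -0.5]
opening: 1.0
finger_force: 0.0
```

View pics/w1.png

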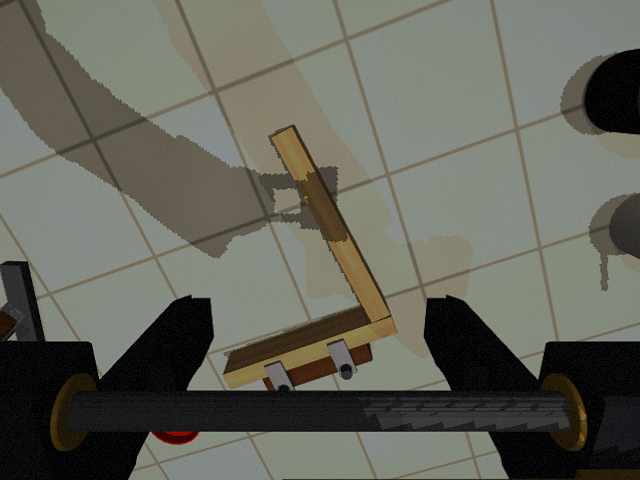

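The wrist view shows the frame clearly: side rail from (280,131) to (385,320), end rail from (228,375) to (392,325). I'll zoom in for the edges.

```bash
python3 -c "
import cv2
i=cv2.imread('pics/w1.png')[110:400,210:410]
i=cv2.convertScaleAbs(i,alpha=1.5,beta=10)
h=[cv2.resize(i[:145],None,fx=4,fy=4),cv2.resize(i[145:],None,fx=4,fy=4)]
cv2.imwrite('pics/w1c.png',h[1])"
```

```text
(no output)
```

View pics/w1c.png

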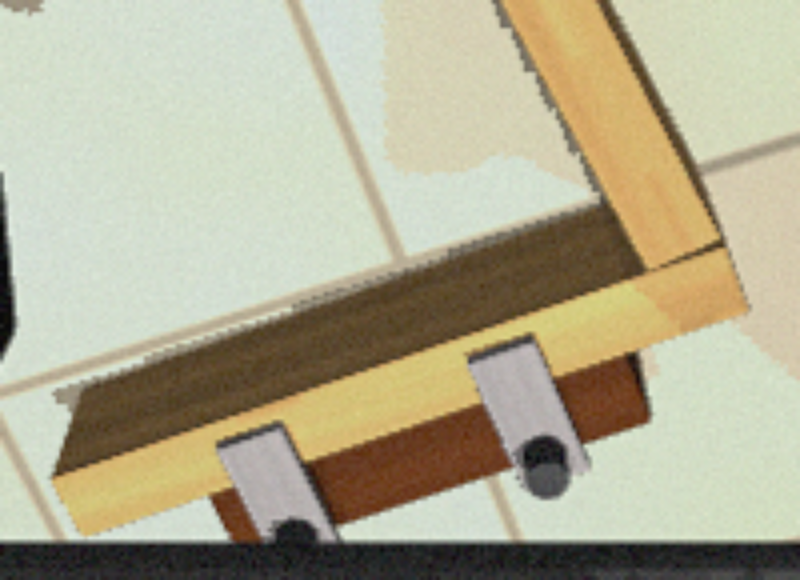

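```bash
python3 - <<'E'
from h import *
p=px('w1',[[371.25,323],[223.75,374.25],[335,255],[270,137]],.045); print(p.round(4))
a=p[1]-p[0]; print('end len',np.linalg.norm(a),'yaw',np.arctan2(a[1],a[0])+np.pi/2)
for k in(2,3):
  b=p[0]-p[k]; print(np.linalg.norm(b),'side yaw',np.arctan2(b[1],b[0]))
q=proj('side0',[p[0],p[1],p[3]]); print('in side0',q)
q=proj('scene0',[p[0],p[1],p[3]]); print('in scene0',q)
E
```

```text
[[ 0.651   0.1064  0.045 ]
 [ 0.6573 -0.0711  0.045 ]
 [ 0.5631  0.0953  0.045 ]
 [ 0.4321  0.077   0.045 ]]
end len 0.1776345414817937 yaw 0.035647518121717514
0.08861129437507367 side yaw 0.1259170848533648
0.22083298313867472 side yaw 0.13371645768921858
in side0 [[320.79672035 211.31196122]
 [356.05319015 253.48073171]
 [251.66576498 245.15769807]]
in scene0 [[337.26123191 273.76814315]
 [274.12540208 245.93959524]
 [371.299298   219.91719302]]
```

```bash
python3 -m jog '[[[-0.0214,-0.0476,0,0,0,0],[-0.0214,-0.0476,0,0,0,0],[-0.0214,-0.0476,0,0,0,0],[-0.0214,-0.0476,0,0,0,0],[-0.0214,-0.0476,0,0,0,0],[-0.0214,-0.0476,0,0,0,0],[-0.0214,-0.0476,0,0,0,0],[-0.0214,-0.0476,0,0,0,0],[0,0,0,0,0,0.15],[0,0,0,0,0,0.15],[0,0,0,0,0,0.15],[0,0,0,0,0,0.15]]]'
python3 -m jog '[[[0,0,0.02,0,0,0.1],[0,0,0.02,0,0,0.09],[0,0,0,0,0,0],[0,0,0,0,0,0]]]'
python3 -c "
from h import *
snap('wrist','w2');print(get_state()['q'].round(2))"
```

```text
clock: 3.2
tool_pos: [0.5326, -0.3129, 0.2784]
eef_rot: [0.456, 0.89, 0.001, -0.0]
contact_force: [-0.6, -0.3, 0.3]
opening: 1.0
finger_force: 0.0
clock: 3.7
tool_pos: [0.5326, -0.3145, 0.2393]
eef_rot: [0.536, 0.844, 0.0, 0.0]
contact_force: [0.6, -0.4, 0.7]
opening: 1.004
finger_force: 0.0
[ 0.47  0.67 -0.02  1.59  0.02  0.87  0.88]
```

View pics/w2.png

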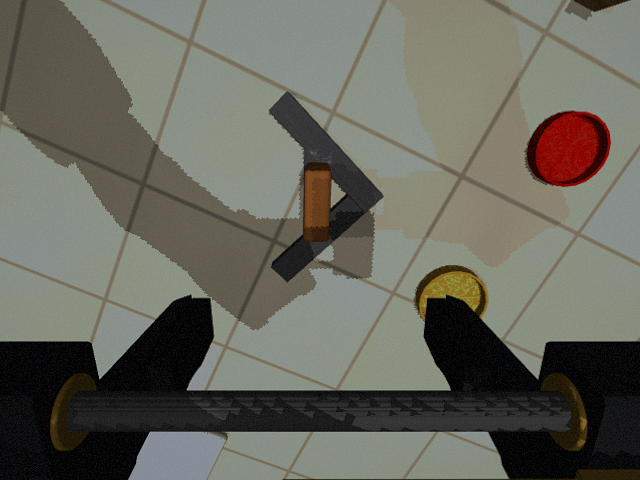

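The square's heel is at (383,196), the outer leg tips at (288,92) and (288,282), and the handle's top spans about (304–330, 170–240). The lids are clear of the fingers.

```bash
python3 - <<'E'
from h import *
p=px('w2',[[383,195],[288,92],[288,282]],.014); print(p.round(4))
for k in(1,2):
  b=p[0]-p[k];print(np.linalg.norm(b),'yaw',np.arctan2(b[1],b[0])-(k-1)*np.pi/2)
y=np.mean([np.arctan2(*(p[0]-p[1])[1::-1]),np.arctan2(*(p[0]-p[2])[1::-1])-np.pi/2])
print('yaw',y,'origin from heel',p[0][:2]-R.from_euler('z',y).as_matrix()[:2,:2]@[.045,.045])
h=px('w2',[[306,171],[330,171],[304,239],[328,241]],.062);print('handle',h.round(4),h.mean(0))
b=h[:2].mean(0)-h[2:].mean(0); print('handle yaw->',np.arctan2(b[1],b[0])-3*np.pi/4)
s=get_state(); Rm=R.from_quat(s['eef_rot']).as_matrix()
print(Rm.round(3), np.arctan2(Rm[1,1],Rm[0,1]))
E
```

```text
[[ 0.587  -0.2881  0.014 ]
 [ 0.4686 -0.2422  0.014 ]
 [ 0.5417 -0.4091  0.014 ]]
0.12703033651938578 yaw -0.36979361339641575
0.1292154596837541 yaw -0.3581646242351808
yaw -0.36397911881579825 origin from heel [ 0.5289636  -0.31414361]
handle [[ 0.5094 -0.2907  0.062 ]
 [ 0.527  -0.2825  0.062 ]
 [ 0.532  -0.3444  0.062 ]
 [ 0.5514 -0.3373  0.062 ]] [ 0.52995734 -0.31370922  0.062     ]
handle yaw-> -0.37710365214955655
[[-0.424  0.906  0.001]
 [ 0.906  0.424 -0.   ]
 [-0.001  0.001 -1.   ]] 0.43755535068837753
```

```bash
python3 -m jog '[[[0.0017,-0.0025,0.04,0,0,0.018],[0,0,0.04,0,0,0],[0,0,0.04,0,0,0],[0,0,0.04,0,0,0],[0,0,0.03,0,0,0],[0,0,0.015,0,0,0],[0,0,0.01,0,0,0],[0,0,0,0,0,0],[0,0,0,0,0,0]]]' 
python3 -m jog '[[[0,0,0,0,0,0],[0,0,0,0,0,0],[0,0,0,0,0,0],[0,0,0,0,0,0],[0,0,0,0,0,0],[0,0,0,0,0,0],[0,0,0,0,0,0],[0,0,0,0,0,0]]]' 0.01 35
python3 -m jog '[[[0,0,-0.01,0,0,0],[0,0,-0.02,0,0,0],[0,0,-0.03,0,0,0],[0,0,-0.03,0,0,0],[0,0,-0.03,0,0,0],[0,0,0,0,0,0],[0,0,0,0,0,0]]]'
python3 -c "
from h import *
snap('wrist','w3')"
```

```text
clock: 4.88
tool_pos: [0.5294, -0.3156, 0.0247]
eef_rot: [0.545, 0.838, 0.0, 0.001]
contact_force: [-0.3, 0.9, 0.0]
opening: 1.002
finger_force: 0.0
clock: 5.88
tool_pos: [0.529, -0.3151, 0.0237]
eef_rot: [0.545, 0.838, 0.0, 0.0]
contact_force: [0.9, 1.0, 0.1]
opening: 0.249
finger_force: 35.0
clock: 6.75
tool_pos: [0.528, -0.3149, 0.1433]
eef_rot: [0.545, 0.838, -0.0, -0.001]
contact_force: [-0.6, 0.0, -3.3]
opening: 0.246
finger_force: 35.0
```

View pics/w3.png

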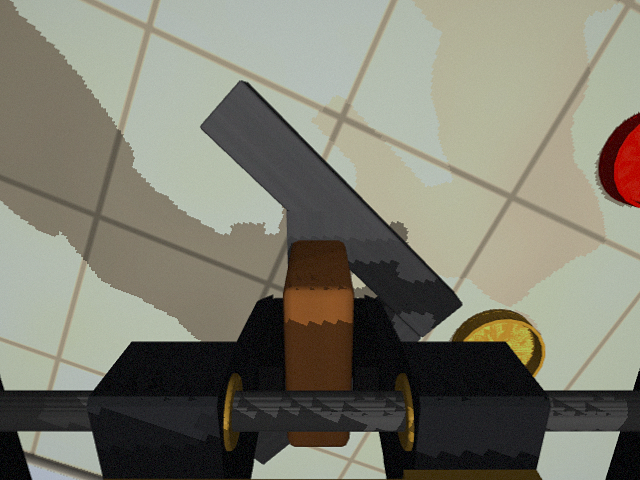

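It's held and lifted. The heel's top is at (462,303) and the x-leg's outer tip at (245,81); the handle is centred between the pads.

```bash
python3 - <<'E'
from h import *
p=px('w3',[[462,303],[245,81]],.1433-.0237+.014); s=get_state()
b=p[0]-p[1]; y=np.arctan2(b[1],b[0]);print(p.round(4),np.linalg.norm(b),'yaw',y)
Rm=R.from_quat(s['eef_rot']).as_matrix(); ty=np.arctan2(Rm[1,1],Rm[0,1]);print('tool y yaw',ty,'rel (45deg nominal)',ty-y-np.pi/4)
print('heel in tool',Rm.T@(p[0]-s['tool_pos']),'nominal',[0,.0636])
E
```

```text
[[ 0.5841 -0.2892  0.1336]
 [ 0.4656 -0.2426  0.1336]] 0.1273171009433788 yaw -0.3742518846879495
tool y yaw 0.4171268221540435 rel (45deg nominal) 0.005980543444544795
heel in tool [0.00047456 0.06180952 0.00903206] nominal [0, 0.0636]
```

```bash
python3 -m jog '[[[0.0368,0.0234,0,0,0,0],[0.0368,0.0234,0,0,0,0],[0.0368,0.0234,0,0,0,0],[0.0368,0.0234,0,0,0,0],[0.0368,0.0234,0,0,0,0],[0.0368,0.0234,0,0,0,0],[0.0368,0.0234,0,0,0,0],[0.0368,0.0234,0,0,0,0],[0,0,0,0,0,-0.1],[0,0,0,0,0,-0.1],[0,0,0,0,0,-0.1],[0,0,0,0,0,-0.104]]]'
python3 -m jog '[[[0,0,0.02,0,0,0],[0,0,0.015,0,0,0],[0,0,0,0,0,0],[0,0,0,0,0,0]]]'
python3 - <<'E'
from h import *
snap('wrist','w4');snap('side','s4');s=get_state();Rm=R.from_quat(s['eef_rot']).as_matrix();print(Rm.round(3),np.arctan2(Rm[1,1],Rm[0,1]),s['q'].round(2))
E
```

```text
clock: 8.3
tool_pos: [0.5796, 0.0298, 0.1422]
eef_rot: [0.365, 0.931, -0.001, -0.001]
contact_force: [-0.1, 0.0, -2.5]
opening: 0.246
finger_force: 35.0
clock: 8.8
tool_pos: [0.5807, 0.0298, 0.1087]
eef_rot: [0.366, 0.931, -0.0, -0.0]
contact_force: [-0.4, 0.1, -2.8]
opening: 0.247
finger_force: 35.0
[[-0.732  0.681  0.001]
 [ 0.681  0.732  0.   ]
 [-0.001  0.001 -1.   ]] 0.8210138345415386 [-0.1   0.81 -0.05  1.81  0.07  0.52  0.63]
```

View pics/w4.png

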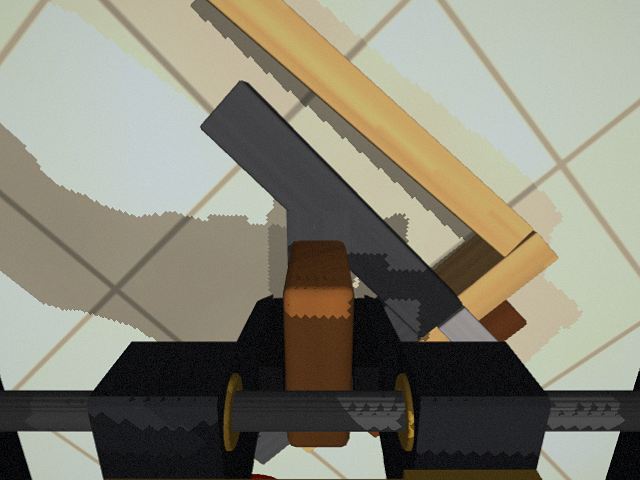

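The inside corner's top is near (503,258). The side rail's inner top edge runs from there up to about (205,3), and the end rail's inner top edge runs to about (462,297).

```bash
python3 - <<'E'
from h import *
p=px('w4',[[503,258],[205,3],[462,297]],.045);print(p.round(4))
b=p[0]-p[1];print('side yaw',np.arctan2(b[1],b[0]));b=p[0]-p[2];print('end yaw',np.arctan2(b[1],b[0])-np.pi/2)
h=px('w4',[[462,303],[245,81]],.1087-.0237+.014);print(h.round(4));s=get_state()
print('yaw sq',np.arctan2(*(h[0]-h[1])[1::-1]))
y=.036;c,n=np.cos(y),np.sin(y);d=(p[0]-h[0])[:2];print('heel to corner in rail frame',d@[c,n],d@[-n,c])
E
```

```text
[[0.6504 0.1061 0.045 ]
 [0.4504 0.078  0.045 ]
 [0.6544 0.0745 0.045 ]]
side yaw 0.1399130515783601
end yaw 0.12670286759884508
[[0.6218 0.0758 0.099 ]
 [0.4945 0.072  0.099 ]]
yaw sq 0.029643401365271802
heel to corner in rail frame 0.02968464438843265 0.029252020526894112
```

```bash
python3 -m jog '[[[0,0,0.025,0,0,0],[0,0,0.025,0,0,0],[0,0,0.018,0,0,0],[0,0,0.01,0,0,0],[0,0,0.005,0,0,0],[0,0,0,0,0,0],[0,0,0,0,0,0]]]'
python3 -m jog '[[[0,0.004,0,0,0,0],[0,0.005,0,0,0,0],[0,0.005,0,0,0,0],[0,0.004,0,0,0,0],[0,0,0,0,0,0],[0,0,0,0,0,0]]]'
python3 -m jog '[[[0,0.003,0,0,0,0],[0,0.003,0,0,0,0],[0,0.003,0,0,0,0],[0,0.003,0,0,0,0],[0,0,0,0,0,0],[0,0,0,0,0,0]]]'
python3 -c "
from h import *
print(get_state()['moment'])"
```

```text
clock: 9.78
tool_pos: [0.5811, 0.0299, 0.0263]
eef_rot: [0.366, 0.931, 0.0, 0.0]
contact_force: [-0.0, -0.1, -2.8]
opening: 0.247
finger_force: 35.0
clock: 10.52
tool_pos: [0.5926, 0.0428, 0.0256]
eef_rot: [0.366, 0.931, -0.0, -0.0]
contact_force: [-0.3, 0.0, -2.4]
opening: 0.241
finger_force: 35.0
clock: 11.28
tool_pos: [0.6013, 0.0518, 0.0258]
eef_rot: [0.366, 0.931, 0.0, 0.0]
contact_force: [0.5, -2.1, -2.7]
opening: 0.248
finger_force: 35.0
[-0.28520502 -0.09107132  0.08528318]
```

```bash
python3 -m jog '[[[0,0.002,0,0,0,0],[0,0.002,0,0,0,0],[0,0,0,0,0,0]]]'
python3 -m jog '[[[0,0.001,0,0,0,0],[0,0.001,0,0,0,0],[0,0,0,0,0,0]]]'
python3 -m jog '[[[0,0.001,0,0,0,0],[0,0.001,0,0,0,0],[0,0,0,0,0,0]]]'
python3 -c "
from h import *
print(get_state()['moment'])"
```

```text
clock: 11.65
tool_pos: [0.6039, 0.0549, 0.0257]
eef_rot: [0.366, 0.931, 0.0, 0.0]
contact_force: [0.2, -1.4, -2.6]
opening: 0.246
finger_force: 35.0
clock: 12.02
tool_pos: [0.6052, 0.0562, 0.0257]
eef_rot: [0.366, 0.931, 0.0, 0.0]
contact_force: [-0.6, -1.1, -3.0]
opening: 0.245
finger_force: 35.0
clock: 12.4
tool_pos: [0.6066, 0.0578, 0.0257]
eef_rot: [0.366, 0.931, 0.0, 0.0]
contact_force: [0.1, -1.2, -3.0]
opening: 0.242
finger_force: 35.0
[-0.49994075  0.05847913  0.20826283]
```

```bash
python3 -m jog '[[[0,0.001,0,0,0,0],[0,0.0005,0,0,0,0],[0,0,0,0,0,0]]]'
python3 -m jog '[[[0,0.001,0,0,0,0],[0,0.0005,0,0,0,0],[0,0,0,0,0,0]]]'
python3 -c "
from h import *
print(get_state()['moment'])"
```

```text
clock: 12.78
tool_pos: [0.6075, 0.0588, 0.0257]
eef_rot: [0.366, 0.931, 0.0, -0.0]
contact_force: [0.2, -2.1, -2.0]
opening: 0.245
finger_force: 35.0
clock: 13.15
tool_pos: [0.6081, 0.0597, 0.0256]
eef_rot: [0.366, 0.931, -0.0, -0.0]
contact_force: [-2.2, -2.9, -3.1]
opening: 0.247
finger_force: 35.0
[-0.57930472  0.34820265  0.09472024]
```

```bash
python3 -m jog '[[[0,0.0005,0,0,0,0],[0,0.0005,0,0,0,0],[0,0,0,0,0,0]]]'
python3 -m jog '[[[0,0.0005,0,0,0,0],[0,0.0005,0,0,0,0],[0,0,0,0,0,0]]]'
python3 - <<'E'
from h import *
print(get_state()['moment']);snap('wrist','w5');s=get_state();Rm=R.from_quat(s['eef_rot']).as_matrix();print(np.arctan2(Rm[1,1],Rm[0,1]))
E
```

```text
clock: 13.52
tool_pos: [0.6084, 0.0603, 0.0255]
eef_rot: [0.366, 0.93, -0.0, -0.001]
contact_force: [-3.5, -2.4, -2.3]
opening: 0.246
finger_force: 35.0
clock: 13.9
tool_pos: [0.6084, 0.0608, 0.0254]
eef_rot: [0.366, 0.93, -0.001, -0.001]
contact_force: [-5.0, -4.2, -2.5]
opening: 0.245
finger_force: 35.0
[-0.81563256  0.98560215 -0.07285051]
0.8206095210290072
```

View pics/w5.png

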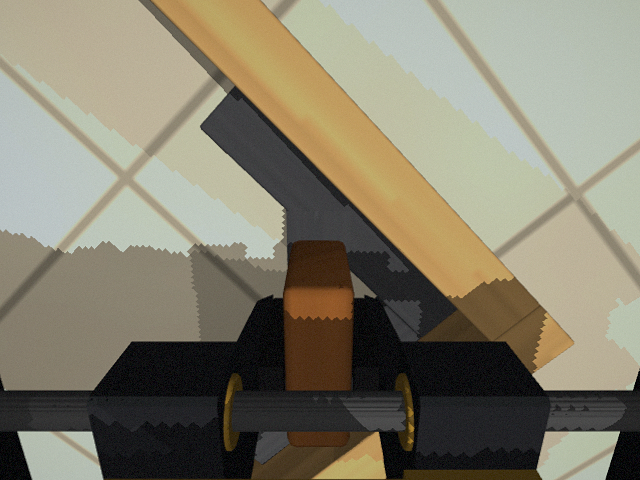

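The square lies along the side rail, with the rail's outer top edge running (262,0)–(573,343).

```bash
python3 - <<'E'
from h import *
i=cv2.imread('pics/w5.png');g=i[:,:,2].astype(float)-i[:,:,0]   # warm wood vs rest
pts=[]
for v in range(20,270,5):
    row=cv2.GaussianBlur(g,(5,5),0)[v]; e=np.diff(row)
    c=int(262+v*311/343); w=e[c-15:c+15]; pts.append([c-15+np.argmin(w)+.5+.0,v])
p=px('w5',pts,.045); l=cv2.fitLine(p[:,:2].astype(np.float32),cv2.DIST_HUBER,0,.01,.01).ravel()
print('outer side-rail yaw',np.arctan2(l[1],l[0]))
print('outer edge offset from corner est',(np.array([.6507,.1063])-l[2:])@[-l[1],l[0]], np.std((p[:,:2]-l[2:])@[-l[1],l[0]]))
E
python3 -m jog '[[[0,0.0005,0,0,0,0],[0,0.0005,0,0,0,0],[0,0,0,0,0,0]]]'
python3 -m jog '[[[0,0.0005,0,0,0,0],[0,0.0005,0,0,0,0],[0,0,0,0,0,0]]]'
python3 -c "
from h import *
print(get_state()['moment'])"
```

```text
outer side-rail yaw 0.034537118
outer edge offset from corner est -0.02245727743932388 6.599657866898259e-05
clock: 14.32
tool_pos: [0.6084, 0.0609, 0.0253]
eef_rot: [0.367, 0.93, -0.002, -0.002]
contact_force: [-5.8, -4.0, -1.6]
opening: 0.247
finger_force: 35.0
clock: 14.7
tool_pos: [0.6085, 0.061, 0.0252]
eef_rot: [0.367, 0.93, -0.002, -0.002]
contact_force: [-6.2, -5.2, -0.3]
opening: 0.246
finger_force: 35.0
[-1.23802839  1.40772386  0.01039537]
```

```bash
python3 -m jog '[[[0,0.001,0,0,0,0],[0,0.001,0,0,0,0],[0,0,0,0,0,0]]]'
python3 -m jog '[[[0,0.0005,0,0,0,0],[0,0,0,0,0,0],[0,0,0,0,0,0],[0,0,0,0,0,0],[0,0,0,0,0,0],[0,0,0,0,0,0],[0,0,0,0,0,0],[0,0,0,0,0,0]]]'
python3 - <<'E'
from h import *
s=get_state();print(s['moment'],s['qd'].round(4));snap('wrist','w6');snap('side','s6');Rm=R.from_quat(s['eef_rot']).as_matrix();print(Rm.round(4),np.arctan2(Rm[1,1],Rm[0,1]))
i=cv2.imread('pics/w6.png');g=cv2.GaussianBlur(i[:,:,2].astype(float)-i[:,:,0],(5,5),0);pts=[]
for v in range(20,270,5):
    c=int(262+v*311/343);pts.append([c-14.5+np.argmin(np.diff(g[v])[c-15:c+15]),v])
p=px('w6',pts,.045); l=cv2.fitLine(p[:,:2].astype(np.float32),cv2.DIST_HUBER,0,.01,.01).ravel()
print('side-rail yaw',np.arctan2(l[1],l[0]))
c=cv2.imread('pics/s6.png')[180:290,230:390];cv2.imwrite('pics/s6c.png',cv2.resize(cv2.convertScaleAbs(c,alpha=1.5),None,fx=5,fy=5,interpolation=cv2.INTER_CUBIC))
E
```

```text
clock: 15.08
tool_pos: [0.6085, 0.061, 0.025]
eef_rot: [0.367, 0.93, -0.004, -0.003]
contact_force: [-7.5, -6.8, 0.7]
opening: 0.246
finger_force: 35.0
clock: 16.08
tool_pos: [0.6085, 0.061, 0.025]
eef_rot: [0.367, 0.93, -0.004, -0.003]
contact_force: [-8.3, -7.6, 0.9]
opening: 0.244
finger_force: 35.0
[-1.71623536  1.88908442  0.00410014] [-0.0016  0.0001  0.0014 -0.0014  0.      0.0012  0.0002]
[[-0.7306  0.6828 -0.0094]
 [ 0.6828  0.7306 -0.0049]
 [ 0.0035 -0.01   -0.9999]] 0.8191933702367623
side-rail yaw 0.033101145
```

View pics/s6c.png

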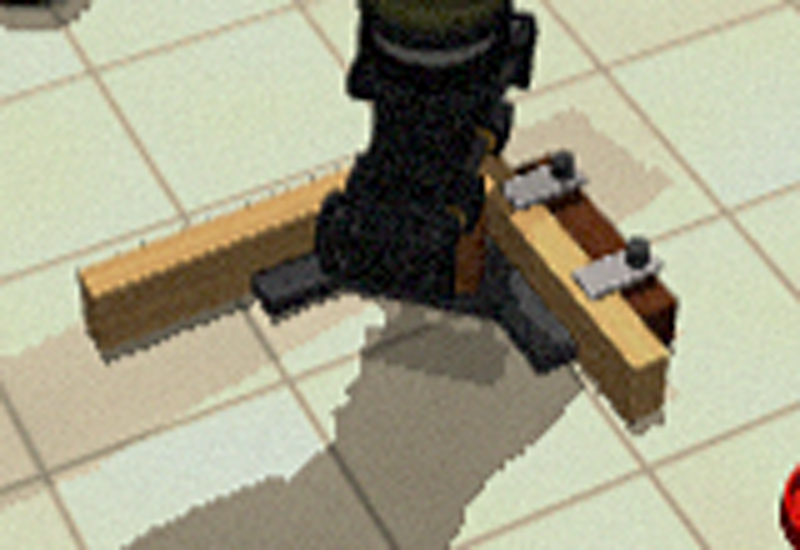

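The side view shows the square flat, with both outer edges against the rails. It has stalled with about 8 N on each rail and a 0.01 rad tilt, and the rail's direction matches the end rail's, so I'm handing in.

```bash
python3 -c "
from plant import *
print(finish_job())"
```

```text
the job is handed in; nothing more can be done
None
```

I handed the job in at about 16 s, with the square still gripped and pressed flat into the corner at roughly 8 N per rail and the loose rail measured square to within about 0.003 rad; the hand-in returned no verdict.

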